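# Clear the seed bench into rack, tray and tub

## Task

Clear up this seed-testing bench after sampling: stand the two capped sample pots upright in the orange fridge rack, one in each bay, lay the scoop and the forceps flat in the steel instrument tray, neither on top of the other, and put the amber glass dish, right way up, flat on the floor of the blue wash tub beside the white bowl that is already there. Set each thing down rather than letting it fall, keep the pots from tipping over, and leave the white bowl and the little bottle where they stand.

Things in the scene. Friction and masses are not known exactly. Their poses are not given: they have to be found in the camera images.
- pot_green_mid (a point): Centre, half-way up, of a loose white sample pot with a green screw cap, standing upright: 56 mm high; white body 43 mm in diameter up to 40 mm, cap 46 mm in diameter above that. z axis up along the pot. 50 to 95 g.
- pot_yellow_mid (a point): The same for the sample pot with the yellow screw cap (same sizes).
- scoop_grip (a point): Grip point on the handle of the loose sampling scoop, 6 mm above its underside, on its centre line and close to its balance point. x axis along the scoop towards its mouth, z up. Black handle, a straight bar 12 mm wide (y) and 12 mm high, from x = -57 to +18 mm; then the open steel trough from x = +18 to +78 mm, about 35 mm wide at its top, 18 mm high. It lies flat on its underside; 60 to 110 g.
- forceps_mid (a point): Centre of the loose dark-steel seed forceps (tweezers; rigid here) lying on their side, both arms seen from above: 130 mm long along x (points to +x), 12 mm wide (y) over the middle 64 mm, narrower at the ends, 9 mm high; the point is 4.5 mm above the underside. z up. 22 to 41 g.
- dish_mid (a point): Centre, half-way up, of the loose amber glass dish: round, open above, straight sides, outside diameter 56 mm, 20 mm high, wall 3 mm. z axis up out of the open side. 45 to 81 g.
- rack: Orange plastic fridge rack, fixed to the bench, with two square bays side by side along its y axis. Origin: centre of its underside. Floor 4 mm thick, walls 4 mm thick and 20 mm high over all (16 mm above the floor). Each bay is 74 mm (x) by 74 mm (y) inside; bay centres at x = 0, y = +39 and -39 mm. Small end tabs, no higher than the walls, reach to y = +94 and -94 mm. z up.
- steel_tray: Shallow stainless-steel instrument tray, fixed to the bench. Origin: centre of its underside. Inside 140 mm (x) by 185 mm (y), floor 3 mm thick, walls 18 mm high over all, with a 5 mm lip outwards. z up.
- wash_tub: Blue plastic wash tub, fixed to the bench, empty but for the white bowl. Origin: centre of its underside. Inside 140 mm (x) by 190 mm (y), floor 4 mm thick, walls 35 mm high over all, with a small rim outwards. The bowl stands in its +y half; the -y half is free. z up.
- bowl_mid (a point): Centre, half-way up, of the loose white porcelain bowl that already stands in the wash tub: 56 mm in diameter at the rim, 30 mm high. To be left where it stands.
- bottle_mid (a point): A point on the axis, 37.5 mm above the bench, of a small loose white bottle with blue band and blue cap: 52 mm in diameter, 101 mm high, standing beside the work. To be left where it stands.
Mind the look-alikes: they are no part of the job. Leave any pink or red look-alike of the part that bears pot_yellow_mid alone. Several things look just like the part that bears forceps_mid: the one meant starts farthest from the robot's base.

How it is judged:
By the outcome, as a careful person would: the job done as asked, in the order asked, and still so for the second after the job is handed in, with the robot touching nothing.
It also fails if it takes over 128 s, if anything falls off the work surface, if the arm or the gripper's body presses on something with over 40 N, if the wrist force passes 120 N, or if a joint passes its speed limit or range.

## Robot

A 6-joint arm with a two-finger parallel gripper is mounted at the origin on the work surface. World frame = base frame: x ahead of the robot, y to its left, z up, the work surface at z = 0. Lengths are in m, angles in rad, forces in N, time in s.
With the tool pointing down it reaches from about 0.425 to 0.925 m from the base axis. Payload 12.5 kg.
Tool frame: the origin (TCP) lies at the very end of the fingers, on their centre line; the grasp point (between the pads) lies 19 mm behind it (robot.grip_depth is the distance from the TCP to the grasp point, in m); z points along the fingers, x is the direction in which the jaws open and shut, and the axes are right-handed (so a half turn about z gives the same grasp; the last joint's range is limited). The gripper opens to 85 mm and grips with 20 to 120 N. Pads are 22 mm wide; open, the fingers measure 114 mm over their backs; the gripper's body (76 mm by 85 mm) begins 54 mm behind the grasp point. The pads swing forward as they close: fully open they stand 13 mm farther back than shut.
Start: joints at [-1.326, 0.491, 1.559, -0, 1.092, -0.106], TCP at [0.215, -0.587, 0.231] pointing down, gripper open.
Joint ranges: [-3.1, 3.1], [-0.84, 2.19], [0.05, 2.79], [-1.13, 4.28], [0.06, 2.93], [-2.69, 2.69]. Speed limits (rad/s): [2.22, 2.22, 2.79, 3.14, 3.14, 3.14].

## Interface

Orientations are given as a unit quaternion [x, y, z, w].
In Python, from bench import robot gives the robot as it stands.
- The arm moves only by the shell command python3 -m creep 'ROWS' [FORCE]. ROWS is JSON, a list of rows, each an object of numbers: "tx", "ty", "tz": the shift along the tool's x, y, z in mm; "turn": the turn about the tool's z in degrees; "grip": the closure, from 0 (fully open) to 1 (shut). In form: [{"tx": .., "ty": .., "tz": .., "turn": .., "grip": ..}, ...]. A call has 1 to 8 rows; each row shifts and turns the commanded pose from where the row before left it, along the tool's axes as they then stand; what a row does not reach is not made up. A row lasts 1/10 s, in which the tool goes at most 50 mm and 8.59 degrees, less where a joint would pass 70% of its speed; a pose out of reach is approached as far as the arm can. A call with a gripper value outside its range is refused whole. The fingers move at their own pace and stop on an object; FORCE is the grip in N (left out, the last holds). Time passes only in rows, so rows that do not move let the fingers close. It gives the time, the measured TCP pose, the force and the opening at its end, in the units of the state.
- robot.get_obs(): the state, without advancing time (a new reading comes with each control period).
- robot.capture(name): name is "side" or "top" or "wrist"; returns a dict with "img" (480x640x3 uint8, red, green, blue), "fx", "fy", "cx", "cy" (pixels), "view" (4x4, takes a point from world to camera coordinates); the wrist camera has in their place "T_tool_cam" (4x4, takes a point from camera to tool coordinates, whose origin is the TCP and whose axes are the tool frame's). Camera axes: x right, y down, z forward; pixel columns grow to the right and rows downward; lengths in m; the calibration is good to about 2 mm. The wrist camera is an equidistant fisheye: a pixel r from the principal point sees the ray r / f radians off the axis. A picture is of the moment at which its call begins: read the wrist's pose just before it. There is no depth.
- robot.finish_job(): hands the job in, once; it reports no verdict.
The state is a dict: "time_s": time; "joint_pos": joint angles; "joint_vel": joint speeds; "tau": joint torques, N m; "eef_pos": TCP position; "ee_rot": TCP orientation; "force": force on the tool from outside, world axes, zero at the start; "torque": the same for the moment, N m; "width": finger opening in m.
Only numpy, scipy, OpenCV 4.12 (cv2) and the standard library are available. Lean on these libraries where they do the work, as an engineer would, in place of code of your own. Each camera call takes 0.05 s, during which the arm holds its last target. There are 200 camera calls.

## Working session

There is one attempt and no reset: what is moved stays moved. The work goes in short steps, Python scripts to look and compute and a shell command to move; the robot and the scene stay as the last step left them, time stands still between calls to the robot, and variables do not carry over. Pictures are saved under pics/ and viewed, about 12 in all and at most 16, crops included, and the job is handed in when it is done.

```bash
ls; mkdir -p pics; python3 - <<'E'
from bench import robot
import cv2
for n in ("top","side"):
    c=robot.capture(n); cv2.imwrite(f"pics/{n}0.png",c["img"][:,:,::-1])
    print(n,c["fx"],c["fy"],c["cx"],c["cy"],c["view"].round(4).tolist())
c=robot.capture("wrist");print(c["fx"],c["cx"],c["cy"],c["T_tool_cam"])
print(robot.get_obs())
E
```

```text
pics
top 461.1760355276345 461.1760355276345 314.70872361060054 237.2624339203396 [[0.0253, -0.9997, 0.0042, 0.0004], [-0.9873, -0.0257, -0.1566, 0.4963], [0.1566, -0.0002, -0.9877, 1.07], [0.0, 0.0, 0.0, 1.0]]
side 617.9357818694706 617.9357818694706 330.0903081193426 245.7350551731886 [[-0.837, -0.5469, -0.0193, 0.4161], [-0.3708, 0.5927, -0.715, 0.1931], [0.4025, -0.5913, -0.6988, 1.1685], [0.0, 0.0, 0.0, 1.0]]
371.64829954431775 312.65610603841947 238.060031566101 [[ 9.99998967e-01  9.68204287e-04 -1.06232478e-03  5.48035657e-04]
 [-6.02870964e-04  9.53468622e-01  3.01491664e-01 -7.77553302e-02]
 [ 1.30479887e-03 -3.01490712e-01  9.53468221e-01 -1.42567792e-01]
 [ 0.00000000e+00  0.00000000e+00  0.00000000e+00  1.00000000e+00]]
{'time_s': 0.15, 'joint_pos': array([-1.32560494e+00,  4.91390239e-01,  1.55928437e+00,  1.59695863e-05,
        1.09172284e+00, -1.05616767e-01]), 'joint_vel': array([-1.32851718e-03, -1.13680352e-03, -8.42053992e-04, -1.21724464e-03,
        8.68108269e-05, -6.90262231e-04]), 'tau': array([ 1.41994569e-03, -6.18707871e+01, -2.61694032e+01, -1.44715987e-04,
        3.21400257e-03,  4.37399160e-05]), 'eef_pos': array([ 0.21476203, -0.58677558,  0.2308898 ]), 'ee_rot': array([ 8.19649230e-01, -5.72865585e-01, -2.99037955e-04, -2.69350441e-04]), 'force': array([-0.33739142, -1.26026976, -0.57482946]), 'torque': array([-0.0027057 ,  0.00153989,  0.04695894]), 'width': 0.08557985003617699}
```

View pics/top0.png

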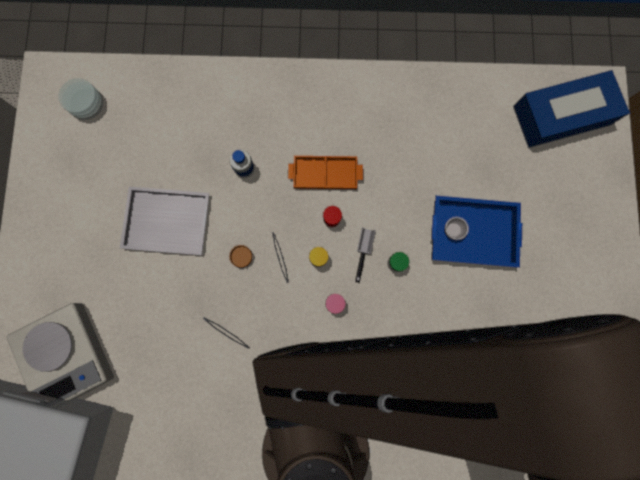

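View pics/side0.png

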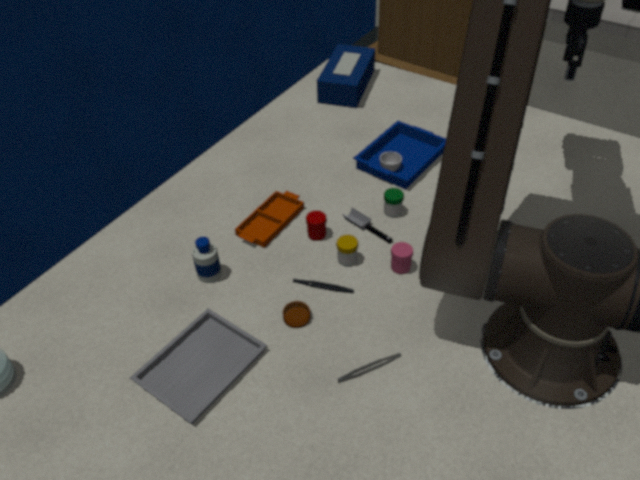

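Candidates in the top view:
- **Yellow pot:** (319,257). Its look-alikes are red (332,216) and pink (335,303).
- **Green pot:** (399,262).
- **Forceps:** (280,257) against (226,332). The base is near (315,450), so (280,257) is the farthest.
- **Others:** scoop (365,255), dish (241,257), and bottle (242,162), which stays put.

```bash
cat > h.py <<'E'
from bench import robot
import numpy as np, cv2
from scipy.spatial.transform import Rotation as R
def cap(n):
    o=robot.get_obs(); c=robot.capture(n); c["o"]=o
    if n=="wrist":
        T=np.eye(4); T[:3,:3]=R.from_quat(o["ee_rot"]).as_matrix(); T[:3,3]=o["eef_pos"]
        c["M"]=T@c["T_tool_cam"]
    else: c["M"]=np.linalg.inv(c["view"])
    c["wrist"]=n=="wrist"; return c
def plane(c,u,v,z):
    a=np.array([(u-c["cx"])/c["fx"],(v-c["cy"])/c["fy"]])
    if c["wrist"]:
        r=np.hypot(*a); d=np.array([*(a/max(r,1e-9)*np.sin(r)),np.cos(r)])
    else: d=np.array([*a,1.])
    d=c["M"][:3,:3]@d; p=c["M"][:3,3]
    return p+d*(z-p[2])/d[2]
def proj(c,P):
    q=np.linalg.inv(c["M"])@np.array([*P,1.]); 
    if c["wrist"]:
        r=np.hypot(q[0],q[1]); t=np.arctan2(r,q[2])/max(r,1e-9); return c["cx"]+c["fx"]*t*q[0],c["cy"]+c["fy"]*t*q[1]
    return c["cx"]+c["fx"]*q[0]/q[2],c["cy"]+c["fy"]*q[1]/q[2]
RNG={"green":((45,70),100,40),"yellow":((22,32),120,80),"orange":((8,18),180,110),"amber":((5,16),110,50),"blue":((105,125),150,30)}
def blobs(c,col,minA=60):
    h=cv2.cvtColor(c["img"],cv2.COLOR_RGB2HSV); (a,b),s,v=RNG[col]
    m=cv2.inRange(h,(a,s,v),(b,255,255))
    return sorted([k for k in cv2.findContours(m,cv2.RETR_EXTERNAL,cv2.CHAIN_APPROX_NONE)[0] if cv2.contourArea(k)>minA],key=cv2.contourArea,reverse=True)
def rect(c,k,z):
    """min-area rectangle, world mm at height z: centre, sizes, angle of long side (deg)"""
    P=np.array([plane(c,*q,z)[:2] for q in k.reshape(-1,2)+0.0])*1e3
    (x,y),(w,h),a=cv2.minAreaRect(P.astype(np.float32))
    if w<h: w,h,a=h,w,a+90
    return np.round([x,y,w,h,(a+90)%180-90],1)
def yaw():
    x=R.from_quat(robot.get_obs()["ee_rot"]).as_matrix()[:,0]; return np.degrees(np.arctan2(x[1],x[0]))
def go(x,y,z,yw=None):
    """mm & deg target -> turn, and shifts in tool axes after the turn"""
    o=robot.get_obs(); p=o["eef_pos"]*1e3; y0=yaw(); yw=y0 if yw is None else yw
    d=np.array([x,y,z])-p; t=np.radians(yw)
    X=np.array([np.cos(t),np.sin(t)]); Y=np.array([np.sin(t),-np.cos(t)])
    print("turn %.1f  tx %.1f ty %.1f tz %.1f | t=%.1f F=%s w=%.1f yaw=%.1f p=%s"%(-(yw-y0+180)%360-0 if 0 else -((yw-y0+180)%360-180),d[:2]@X,d[:2]@Y,-d[2],o["time_s"],o["force"].round(1),o["width"]*1e3,y0,p.round(1)))
E
python3 - <<'E'
from h import *
c=cap("top")
for col,z in (("green",.056),("yellow",.056),("orange",.02),("amber",.02),("blue",.035)):
    for k in blobs(c,col): print(col,cv2.boundingRect(k),rect(c,k,z))
h=cv2.cvtColor(c["img"],cv2.COLOR_RGB2GRAY)
# dark items in window
m=(h<90).astype(np.uint8)*255; w=np.zeros_like(m); w[225:290,265:300]=255; w[225:290,350:380]=255; 
for k in cv2.findContours(m&w,cv2.RETR_EXTERNAL,cv2.CHAIN_APPROX_NONE)[0]:
    if cv2.contourArea(k)>15: print("dark",cv2.boundingRect(k),rect(c,k,.006))
for n,u,v,z in (("steel",124,251,.018),("steel",131,188,.018),("steel",210,194,.018),("steel",205,256,.018),("bottle",240,156,.1),("bowl",457,228,.034),("scooptip",366,236,.015),("handle end",359,280,.01)): print(n,plane(c,u,v,z).round(3))
E
```

```text
green (390, 253, 19, 18) [ 441.  -186.3   42.6   40.1  -88.5]
yellow (309, 247, 20, 20) [448.    3.1  43.5  43.4 -43.5]
orange (289, 157, 74, 31) [665.5  -9.6 182.8  77.8 -88.5]
amber (288, 156, 75, 34) [665.5  -8.2 185.7  85.6 -89.5]
amber (230, 246, 22, 22) [448.  191.6  52.4  49.4  47.1]
blue (433, 197, 89, 70) [ 522.8 -378.8  213.8  155.8   86.4]
blue (515, 72, 114, 74) [ 845.7 -626.9  273.3  133.2  -72.9]
blue (233, 151, 11, 12) [694.7 207.3  29.   23.3  28.4]
dark (356, 231, 18, 52) [ 458.8 -109.3  131.8   24.6  -20.8]
dark (359, 229, 6, 21) [ 500.1 -101.7   51.3    5.   -11.4]
steel [0.454 0.477 0.018]
steel [0.612 0.473 0.018]
steel [0.602 0.276 0.018]
steel [0.446 0.279 0.018]
bottle [0.674 0.192 0.1  ]
bowl [ 0.529 -0.332  0.034]
scooptip [ 0.506 -0.113  0.015]
handle end [ 0.398 -0.097  0.01 ]
```

```bash
python3 -m creep '[{"turn":-8.5},{"turn":-8.5},{"turn":-8.5},{"turn":-8.5},{"turn":-8.5},{"turn":-8.5},{"turn":-8.5},{"turn":-8.5}]'; python3 -m creep '[{"turn":-2},{}]'; python3 -c "
from h import *
go(441,-186,190,0)"
```

```text
turn -69.9  tx 226.2 ty -400.8 tz 40.9 | t=0.2 F=[-0.8  0.7 -0.2] w=85.3 yaw=-69.9 p=[ 214.8 -586.8  230.9]invalid input at $[0]: expected keys tx, ty, tz, turn, grip
invalid input at $[0]: expected keys tx, ty, tz, turn, grip
```

```bash
python3 -m creep '[{"tx":0,"ty":0,"tz":0,"turn":-8.5,"grip":0},{"tx":0,"ty":0,"tz":0,"turn":-8.5,"grip":0},{"tx":0,"ty":0,"tz":0,"turn":-8.5,"grip":0},{"tx":0,"ty":0,"tz":0,"turn":-8.5,"grip":0},{"tx":0,"ty":0,"tz":0,"turn":-8.5,"grip":0},{"tx":0,"ty":0,"tz":0,"turn":-8.5,"grip":0},{"tx":0,"ty":0,"tz":0,"turn":-8.5,"grip":0},{"tx":0,"ty":0,"tz":0,"turn":-8.5,"grip":0}]'; python3 -m creep '[{"tx":0,"ty":0,"tz":0,"turn":-1.9,"grip":0},{"tx":0,"ty":0,"tz":0,"turn":0,"grip":0}]'; python3 -c "
from h import *
go(441,-186,190,0)"
```

```text
time_s: 1.0
eef_pos: [0.2148, -0.5868, 0.2311]
ee_rot: [1.0, -0.014, -0.0, -0.0]
force: [0.3, 0.4, 1.3]
width: 0.0856
time_s: 1.2
eef_pos: [0.2148, -0.5869, 0.2312]
ee_rot: [1.0, 0.0, -0.0, -0.0]
force: [0.6, 0.3, -0.2]
width: 0.0851
turn 0.0  tx 226.2 ty -400.9 tz 41.2 | t=1.2 F=[ 0.6  0.3 -0.2] w=85.1 yaw=0.0 p=[ 214.8 -586.9  231.2]
```

```bash
python3 -m creep '[{"tx":24,"ty":-40,"tz":4,"turn":0,"grip":0},{"tx":24,"ty":-40,"tz":4,"turn":0,"grip":0},{"tx":24,"ty":-40,"tz":4,"turn":0,"grip":0},{"tx":24,"ty":-40,"tz":4,"turn":0,"grip":0},{"tx":24,"ty":-40,"tz":4,"turn":0,"grip":0},{"tx":24,"ty":-40,"tz":4,"turn":0,"grip":0},{"tx":24,"ty":-40,"tz":4,"turn":0,"grip":0},{"tx":24,"ty":-40,"tz":4,"turn":0,"grip":0}]'; python3 -m creep '[{"tx":17,"ty":-40,"tz":4,"turn":0,"grip":0},{"tx":17,"ty":-40,"tz":5,"turn":0,"grip":0},{"tx":0,"ty":0,"tz":0,"turn":0,"grip":0},{"tx":0,"ty":0,"tz":0,"turn":0,"grip":0}]'; python3 - <<'E'
from h import *
go(441,-186,190,0)
c=cap("wrist"); cv2.imwrite("pics/w1.png",c["img"][:,:,::-1])
for col in("green","yellow"):
    for k in blobs(c,col): print(col,cv2.boundingRect(k),rect(c,k,.056))
E
```

```text
time_s: 2.0
eef_pos: [0.4075, -0.2653, 0.1993]
ee_rot: [1.0, -0.001, 0.0, 0.0]
force: [0.9, -0.2, 0.2]
width: 0.0854
time_s: 2.4
eef_pos: [0.4411, -0.1863, 0.1903]
ee_rot: [1.0, 0.001, 0.0, 0.0]
force: [-0.1, -0.2, 0.0]
width: 0.0855
turn 0.1  tx -0.1 ty -0.3 tz 0.3 | t=2.4 F=[-0.1 -0.2  0. ] w=85.5 yaw=0.1 p=[ 441.1 -186.3  190.3]
green (285, 194, 58, 59) [ 442.5 -185.3   46.4   43.8  -83.2]
yellow (303, 0, 41, 10) [449.2 -16.5  29.5   7.6   0.9]
```

View pics/w1.png

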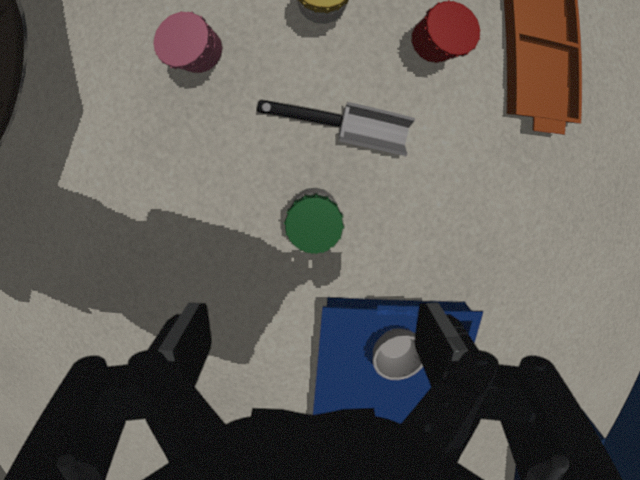

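Green cap is under the TCP at (314,223), scoop at (335,125). The tub with the bowl, pink, red and yellow pots are as expected. Descending on the green cap.

```bash
python3 -m creep '[{"tx":0.5,"ty":0,"tz":40,"turn":0,"grip":0},{"tx":0.5,"ty":0,"tz":40,"turn":0,"grip":0},{"tx":0,"ty":0,"tz":40,"turn":0,"grip":0},{"tx":0,"ty":0,"tz":30,"turn":0,"grip":0},{"tx":0,"ty":0,"tz":13,"turn":0,"grip":0},{"tx":0,"ty":0,"tz":0,"turn":0,"grip":0},{"tx":0,"ty":0,"tz":0,"turn":0,"grip":0.4},{"tx":0,"ty":0,"tz":0,"turn":0,"grip":0.6}]' 40; python3 -m creep '[{"tx":0,"ty":0,"tz":0,"turn":0,"grip":0.8},{"tx":0,"ty":0,"tz":0,"turn":0,"grip":0.8},{"tx":0,"ty":0,"tz":0,"turn":0,"grip":0.8},{"tx":0,"ty":0,"tz":0,"turn":0,"grip":0.8}]' 40
python3 - <<'E'
from h import *
go(442,-186,27,0)
c=cap("side"); cv2.imwrite("pics/s1.png",cv2.resize(c["img"][130:290,300:520,::-1],None,fx=3,fy=3))
E
```

```text
time_s: 3.25
eef_pos: [0.4421, -0.1877, 0.0283]
ee_rot: [1.0, -0.001, 0.001, 0.0]
force: [-0.1, -0.8, 1.1]
width: 0.0593
time_s: 3.65
eef_pos: [0.4422, -0.1874, 0.0285]
ee_rot: [1.0, 0.0, 0.001, 0.001]
force: [-2.9, -2.1, 8.2]
width: 0.045
turn 0.0  tx -0.2 ty -1.4 tz 1.5 | t=3.6 F=[-2.9 -2.1  8.2] w=45.0 yaw=0.0 p=[ 442.2 -187.4   28.5]
```

View pics/s1.png

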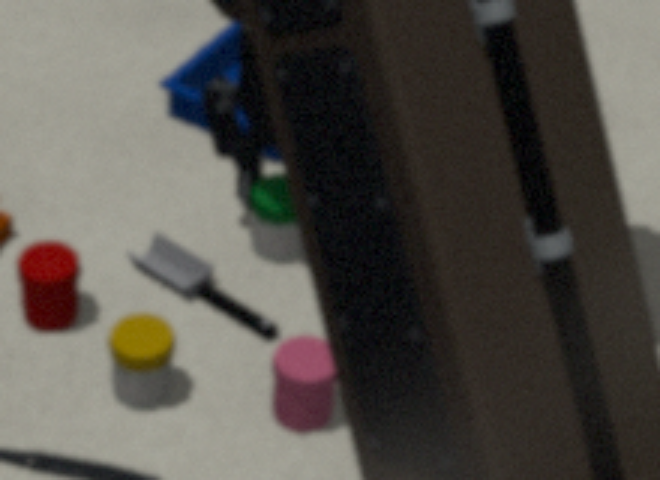

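```bash
python3 -m creep '[{"tx":0,"ty":0,"tz":-10,"turn":0,"grip":0.8},{"tx":0,"ty":0,"tz":-30,"turn":0,"grip":0.8},{"tx":0,"ty":0,"tz":-40,"turn":0,"grip":0.8},{"tx":10,"ty":-6,"tz":-30,"turn":0,"grip":0.8},{"tx":30,"ty":-19,"tz":-10,"turn":0,"grip":0.8},{"tx":30,"ty":-19,"tz":0,"turn":0,"grip":0.8},{"tx":30,"ty":-19,"tz":0,"turn":0,"grip":0.8},{"tx":30,"ty":-19,"tz":0,"turn":0,"grip":0.8}]'; python3 -m creep '[{"tx":30,"ty":-19,"tz":0,"turn":0,"grip":0.8},{"tx":30,"ty":-19,"tz":0,"turn":0,"grip":0.8},{"tx":23,"ty":-12,"tz":0,"turn":0,"grip":0.8},{"tx":10,"ty":-6,"tz":0,"turn":0,"grip":0.8},{"tx":0,"ty":0,"tz":0,"turn":0,"grip":0.8},{"tx":0,"ty":0,"tz":0,"turn":0,"grip":0.8}]'; python3 - <<'E'
from h import *
c=cap("wrist"); cv2.imwrite("pics/w2.png",c["img"][:,:,::-1])
for k in blobs(c,"orange"): print(cv2.boundingRect(k),rect(c,k,.02))
for k in blobs(c,"green"): print(cv2.boundingRect(k),rect(c,k,.156))
go(665,-48,120,0)
E
```

```text
time_s: 4.5
eef_pos: [0.5728, -0.1039, 0.1487]
ee_rot: [1.0, -0.0, 0.001, 0.0]
force: [0.3, -1.1, -1.1]
width: 0.0447
time_s: 5.1
eef_pos: [0.6639, -0.0493, 0.1475]
ee_rot: [1.0, -0.0, -0.0, 0.0]
force: [0.3, -0.3, -0.9]
width: 0.0447
(252, 270, 122, 117) [664.3 -57.1  58.3  51.8 -85.8]
turn -0.0  tx 1.2 ty -1.6 tz 27.6 | t=5.2 F=[-0.3 -0.1 -0.6] w=44.6 yaw=-0.0 p=[663.8 -49.6 147.6]
```

View pics/w2.png

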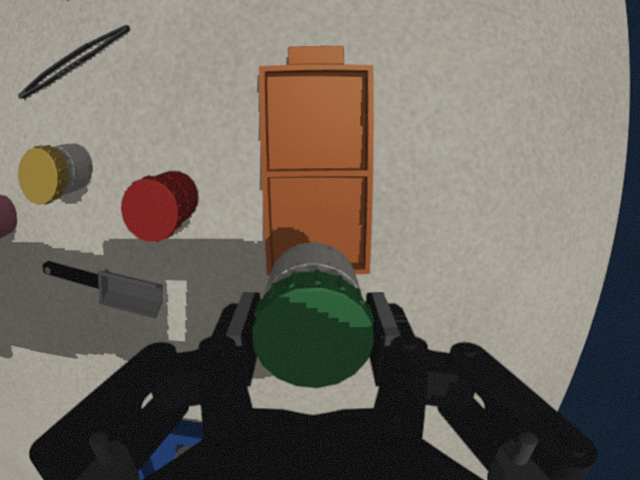

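```bash
python3 - <<'E'
from h import *
c=cap("wrist")
for p in ((261,68),(373,67),(264,173),(372,173),(266,272),(370,272)): print(p,(plane(c,*p,.02)*1e3).round(1))
E
```

```text
(261, 68) [627.5  69.5  20. ]
(373, 67) [707.6  70.6  20. ]
(264, 173) [628.7  -7.8  20. ]
(372, 173) [708.1  -7.7  20. ]
(266, 272) [627.5 -86.   20. ]
(370, 272) [709.9 -86.1  20. ]
```

```bash
python3 -m creep '[{"tx":2,"ty":-1,"tz":0,"turn":0,"grip":0.8},{"tx":2,"ty":-0.6,"tz":35,"turn":0,"grip":0.8},{"tx":0,"ty":0,"tz":35,"turn":0,"grip":0.8},{"tx":0,"ty":0,"tz":25,"turn":0,"grip":0.8},{"tx":0,"ty":0,"tz":10,"turn":0,"grip":0.8},{"tx":0,"ty":0,"tz":5,"turn":0,"grip":0.8},{"tx":0,"ty":0,"tz":1.5,"turn":0,"grip":0.8},{"tx":0,"ty":0,"tz":0,"turn":0,"grip":0.8}]';for i in 1; do python3 -m creep '[{"tx":0,"ty":0,"tz":1,"turn":0,"grip":0.8},{"tx":0,"ty":0,"tz":0.5,"turn":0,"grip":0.8},{"tx":0,"ty":0,"tz":0,"turn":0,"grip":0.8}]'; done
```

```text
time_s: 6.0
eef_pos: [0.6693, -0.0475, 0.0369]
ee_rot: [1.0, -0.0, 0.001, 0.0]
force: [-1.4, -0.5, -0.5]
width: 0.0448
time_s: 6.3
eef_pos: [0.6689, -0.0473, 0.0347]
ee_rot: [1.0, 0.0, 0.0, 0.0]
force: [0.9, -1.1, -1.2]
width: 0.0449
```

```bash
python3 -m creep '[{"tx":0,"ty":0,"tz":1,"turn":0,"grip":0.8},{"tx":0,"ty":0,"tz":0,"turn":0,"grip":0.8},{"tx":0,"ty":0,"tz":0,"turn":0,"grip":0.8}]';python3 -m creep '[{"tx":0,"ty":0,"tz":1,"turn":0,"grip":0.8},{"tx":0,"ty":0,"tz":0,"turn":0,"grip":0.8},{"tx":0,"ty":0,"tz":0,"turn":0,"grip":0.8}]';python3 -m creep '[{"tx":0,"ty":0,"tz":0.5,"turn":0,"grip":0.8},{"tx":0,"ty":0,"tz":0,"turn":0,"grip":0.8},{"tx":0,"ty":0,"tz":0,"turn":0,"grip":0.8}]'
```

```text
time_s: 6.6
eef_pos: [0.6688, -0.0474, 0.0333]
ee_rot: [1.0, 0.0, -0.0, 0.0]
force: [0.7, -0.4, -0.3]
width: 0.0448
time_s: 6.9
eef_pos: [0.6689, -0.0474, 0.0326]
ee_rot: [1.0, -0.0, 0.0, 0.0]
force: [-1.3, -0.1, 4.2]
width: 0.0448
time_s: 7.2
eef_pos: [0.6689, -0.0473, 0.0326]
ee_rot: [1.0, -0.0, 0.0, 0.0]
force: [-3.0, 0.3, 8.6]
width: 0.0449
```

```bash
python3 -m creep '[{"tx":0,"ty":0,"tz":-0.5,"turn":0,"grip":0.7},{"tx":0,"ty":0,"tz":0,"turn":0,"grip":0.3},{"tx":0,"ty":0,"tz":0,"turn":0,"grip":0},{"tx":0,"ty":0,"tz":0,"turn":0,"grip":0},{"tx":0,"ty":0,"tz":-15,"turn":0,"grip":0},{"tx":0,"ty":0,"tz":-35,"turn":0,"grip":0},{"tx":0,"ty":0,"tz":-45,"turn":0,"grip":0},{"tx":-15,"ty":-5,"tz":-45,"turn":0,"grip":0}]'; python3 -m creep '[{"tx":-40,"ty":-9,"tz":-17,"turn":0,"grip":0},{"tx":-45,"ty":-9,"tz":0,"turn":0,"grip":0},{"tx":-45,"ty":-9,"tz":0,"turn":0,"grip":0},{"tx":-45,"ty":-9,"tz":0,"turn":0,"grip":0},{"tx":-30,"ty":-9,"tz":0,"turn":0,"grip":0},{"tx":0,"ty":0,"tz":0,"turn":0,"grip":0},{"tx":0,"ty":0,"tz":0,"turn":0,"grip":0}]'; python3 - <<'E'
from h import *
c=cap("wrist"); cv2.imwrite("pics/w3.png",c["img"][:,:,::-1])
for k in blobs(c,"yellow"): print(cv2.boundingRect(k),rect(c,k,.056))
go(448,3,190,0)
E
```

```text
time_s: 8.0
eef_pos: [0.6544, -0.0428, 0.1746]
ee_rot: [1.0, -0.0, 0.0, 0.0]
force: [-0.6, 1.0, 0.3]
width: 0.0856
time_s: 8.7
eef_pos: [0.4492, 0.0027, 0.1905]
ee_rot: [1.0, 0.0, 0.001, 0.0]
force: [0.5, -0.4, -0.4]
width: 0.0855
(283, 192, 59, 59) [449.3   5.8  45.3  45.3 -48.7]
turn 0.0  tx -1.7 ty -0.5 tz 0.2 | t=8.8 F=[ 0.3  0.3 -0.9] w=85.6 yaw=0.0 p=[449.7   2.5 190.2]
```

View pics/w3.png

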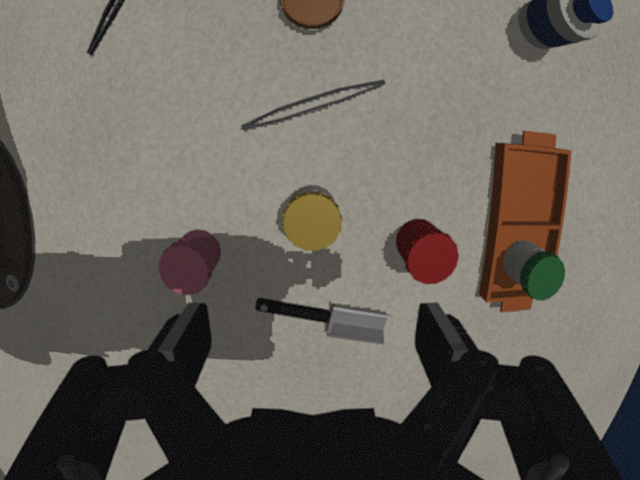

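Green stands in the lower rack bay (540,275). Yellow is at (312,221), with red at (432,258) and pink (185,265) clear of the fingers.

```bash
python3 -m creep '[{"tx":0,"ty":-3,"tz":40,"turn":0,"grip":0},{"tx":0,"ty":0,"tz":40,"turn":0,"grip":0},{"tx":0,"ty":0,"tz":40,"turn":0,"grip":0},{"tx":0,"ty":0,"tz":30,"turn":0,"grip":0},{"tx":0,"ty":0,"tz":12,"turn":0,"grip":0},{"tx":0,"ty":0,"tz":0,"turn":0,"grip":0},{"tx":0,"ty":0,"tz":0,"turn":0,"grip":0.4},{"tx":0,"ty":0,"tz":0,"turn":0,"grip":0.6}]' 40; python3 -m creep '[{"tx":0,"ty":0,"tz":0,"turn":0,"grip":0.8},{"tx":0,"ty":0,"tz":0,"turn":0,"grip":0.8},{"tx":0,"ty":0,"tz":0,"turn":0,"grip":0.8},{"tx":0,"ty":0,"tz":0,"turn":0,"grip":0.8}]' 40; python3 -m creep '[{"tx":0,"ty":0,"tz":-10,"turn":0,"grip":0.8},{"tx":0,"ty":0,"tz":-30,"turn":0,"grip":0.8},{"tx":0,"ty":0,"tz":-40,"turn":0,"grip":0.8},{"tx":0,"ty":0,"tz":-40,"turn":0,"grip":0.8},{"tx":0,"ty":0,"tz":0,"turn":0,"grip":0.8}]'; python3 -c "
from h import *
go(668,30,148,0)"
```

```text
time_s: 9.55
eef_pos: [0.4496, 0.0055, 0.028]
ee_rot: [1.0, -0.0, 0.001, 0.0]
force: [0.1, 0.1, -0.0]
width: 0.0595
time_s: 9.95
eef_pos: [0.4495, 0.0055, 0.0283]
ee_rot: [1.0, -0.0, 0.001, 0.0]
force: [-0.4, 1.1, 4.6]
width: 0.045
time_s: 10.45
eef_pos: [0.4505, 0.0055, 0.1523]
ee_rot: [1.0, 0.0, 0.004, 0.001]
force: [0.9, -0.1, -0.9]
width: 0.045
turn 0.0  tx 217.5 ty -24.5 tz 4.3 | t=10.4 F=[ 0.9 -0.1 -0.9] w=45.0 yaw=0.0 p=[450.5   5.5 152.3]
```

```bash
python3 -m creep '[{"tx":20,"ty":-3,"tz":0,"turn":0,"grip":0.8},{"tx":35,"ty":-4,"tz":0,"turn":0,"grip":0.8},{"tx":40,"ty":-4,"tz":0,"turn":0,"grip":0.8},{"tx":40,"ty":-4,"tz":0,"turn":0,"grip":0.8},{"tx":40,"ty":-4,"tz":0,"turn":0,"grip":0.8},{"tx":30,"ty":-4,"tz":0,"turn":0,"grip":0.8},{"tx":14,"ty":-2,"tz":0,"turn":0,"grip":0.8},{"tx":0,"ty":0,"tz":0,"turn":0,"grip":0.8}]'; python3 -c "
from h import *
go(668,30,36,0)"
python3 -m creep '[{"tx":0,"ty":0,"tz":35,"turn":0,"grip":0.8},{"tx":0,"ty":0,"tz":35,"turn":0,"grip":0.8},{"tx":0,"ty":0,"tz":25,"turn":0,"grip":0.8},{"tx":0,"ty":0,"tz":10,"turn":0,"grip":0.8},{"tx":0,"ty":0,"tz":6,"turn":0,"grip":0.8},{"tx":0,"ty":0,"tz":2,"turn":0,"grip":0.8},{"tx":0,"ty":0,"tz":1,"turn":0,"grip":0.8},{"tx":0,"ty":0,"tz":0,"turn":0,"grip":0.8}]'; python3 -m creep '[{"tx":0,"ty":0,"tz":0.5,"turn":0,"grip":0.8},{"tx":0,"ty":0,"tz":0,"turn":0,"grip":0.8},{"tx":0,"ty":0,"tz":0,"turn":0,"grip":0.8}]'
```

```text
time_s: 11.25
eef_pos: [0.6686, 0.0309, 0.1465]
ee_rot: [1.0, 0.0, -0.0, 0.0]
force: [-1.5, 0.7, -0.8]
width: 0.045
turn 0.0  tx -0.6 ty 0.9 tz 110.5 | t=11.2 F=[-1.5  0.7 -0.8] w=45.0 yaw=0.0 p=[668.6  30.9 146.5]
time_s: 12.05
eef_pos: [0.6682, 0.0306, 0.0343]
ee_rot: [1.0, 0.0, 0.001, 0.0]
force: [-0.6, 0.1, 0.4]
width: 0.0444
time_s: 12.35
eef_pos: [0.6679, 0.0307, 0.0331]
ee_rot: [1.0, 0.0, 0.0, 0.0]
force: [0.0, 0.0, -0.8]
width: 0.0448
```

```bash
python3 -m creep '[{"tx":0,"ty":0,"tz":0.7,"turn":0,"grip":0.8},{"tx":0,"ty":0,"tz":0,"turn":0,"grip":0.8},{"tx":0,"ty":0,"tz":0,"turn":0,"grip":0.8}]'; python3 -m creep '[{"tx":0,"ty":0,"tz":0.4,"turn":0,"grip":0.8},{"tx":0,"ty":0,"tz":0,"turn":0,"grip":0.8},{"tx":0,"ty":0,"tz":0,"turn":0,"grip":0.8}]'; python3 -m creep '[{"tx":0,"ty":0,"tz":0,"turn":0,"grip":0.7},{"tx":0,"ty":0,"tz":0,"turn":0,"grip":0.3},{"tx":0,"ty":0,"tz":0,"turn":0,"grip":0},{"tx":0,"ty":0,"tz":0,"turn":0,"grip":0},{"tx":0,"ty":0,"tz":-15,"turn":0,"grip":0},{"tx":0,"ty":0,"tz":-35,"turn":0,"grip":0},{"tx":0,"ty":0,"tz":-45,"turn":0,"grip":0},{"tx":-15,"ty":15,"tz":-45,"turn":0,"grip":0}]'; python3 -m creep '[{"tx":-40,"ty":30,"tz":-7,"turn":8,"grip":0},{"tx":0,"ty":0,"tz":0,"turn":0,"grip":0}]';python3 -c "
from h import *
go(460,-107,180,-98)"
```

```text
time_s: 12.65
eef_pos: [0.6679, 0.0306, 0.0324]
ee_rot: [1.0, -0.0, 0.0, 0.0]
force: [-1.5, -0.3, 5.1]
width: 0.045
time_s: 12.95
eef_pos: [0.6679, 0.0306, 0.0324]
ee_rot: [1.0, 0.0, 0.0, 0.0]
force: [-2.9, 0.6, 8.7]
width: 0.0447
time_s: 13.75
eef_pos: [0.6534, 0.0166, 0.1739]
ee_rot: [1.0, 0.001, 0.0, -0.0]
force: [-1.0, -0.5, 0.8]
width: 0.0853
time_s: 13.95
eef_pos: [0.6104, -0.0161, 0.1817]
ee_rot: [0.997, -0.073, 0.001, 0.0]
force: [0.3, -0.1, 0.4]
width: 0.0851
turn 89.6  tx 111.0 ty 136.3 tz 1.7 | t=13.9 F=[ 0.3 -0.1  0.4] w=85.1 yaw=-8.4 p=[610.4 -16.1 181.7]
```

```bash
python3 -m creep '[{"tx":0,"ty":0,"tz":0,"turn":8.5,"grip":0},{"tx":0,"ty":0,"tz":0,"turn":8.5,"grip":0},{"tx":0,"ty":0,"tz":0,"turn":8.5,"grip":0},{"tx":0,"ty":0,"tz":0,"turn":8.5,"grip":0},{"tx":0,"ty":0,"tz":0,"turn":8.5,"grip":0},{"tx":0,"ty":0,"tz":0,"turn":8.5,"grip":0},{"tx":0,"ty":0,"tz":0,"turn":8.5,"grip":0},{"tx":0,"ty":0,"tz":0,"turn":8.5,"grip":0}]'; python3 -m creep '[{"tx":0,"ty":0,"tz":0,"turn":8.5,"grip":0},{"tx":0,"ty":0,"tz":0,"turn":8.5,"grip":0},{"tx":0,"ty":0,"tz":0,"turn":4.6,"grip":0},{"tx":28,"ty":34,"tz":0,"turn":0,"grip":0},{"tx":28,"ty":34,"tz":0,"turn":0,"grip":0},{"tx":28,"ty":34,"tz":0,"turn":0,"grip":0},{"tx":27,"ty":34,"tz":0,"turn":0,"grip":0},{"tx":0,"ty":0,"tz":0,"turn":0,"grip":0}]';python3 -m creep '[{"tx":0,"ty":0,"tz":0,"turn":0,"grip":0},{"tx":0,"ty":0,"tz":0,"turn":0,"grip":0}]'
python3 - <<'E'
from h import *
c=cap("wrist"); cv2.imwrite("pics/w4.png",c["img"][:,:,::-1])
go(460,-107,180,-98)
print(proj(c,(.46,-.107,.006)))
E
```

```text
time_s: 14.75
eef_pos: [0.6133, -0.0139, 0.1793]
ee_rot: [0.786, -0.618, 0.0, -0.0]
force: [0.3, 0.6, -0.1]
width: 0.0856
time_s: 15.55
eef_pos: [0.4604, -0.1073, 0.1793]
ee_rot: [-0.658, 0.753, 0.0, -0.0]
force: [0.8, 0.7, 0.1]
width: 0.0854
time_s: 15.75
eef_pos: [0.4647, -0.106, 0.1791]
ee_rot: [-0.659, 0.752, -0.001, 0.0]
force: [0.6, 0.4, -0.4]
width: 0.0852
turn 0.5  tx 1.9 ty 4.5 tz -1.1 | t=15.8 F=[0.  1.2 0.1] w=85.4 yaw=-97.5 p=[ 464.7 -105.8  178.9]
(np.float64(314.57410376219764), np.float64(219.1711326195024))
```

View pics/w4.png

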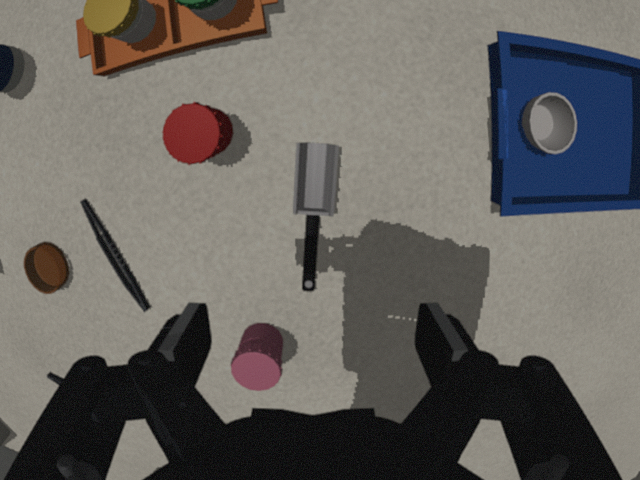

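Both pots are upright in the rack. Scoop handle runs from (309,290) to (313,216), mouth at (318,143).

```bash
python3 - <<'E'
from h import *
c=cap("wrist")
a=plane(c,309,289,.012)*1e3; b=plane(c,313.5,216,.012)*1e3; m=plane(c,318.5,143,.018)*1e3
print(a,b,m,np.linalg.norm(b-a)); d=(m-a)[:2]; d/=np.hypot(*d); print("yaw",np.degrees(np.arctan2(d[1],d[0])))
e=(b-a)[:2]; print("yaw handle",np.degrees(np.arctan2(e[1],e[0])))
g=(a[:2]+57*d+b[:2]-18*d)/2; print(g); y=np.degrees(np.arctan2(d[1],d[0]))-90
go(g[0],g[1],5,y)
E
```

```text
[396.66057368 -93.32526032  12.        ] [ 464.485183   -106.39189937   12.        ] [ 526.09653579 -118.56435959   18.        ] 69.07180817719218
yaw -11.033819514043223
yaw handle -10.904624944331854
[ 449.71240885 -103.59065324]
turn 3.5  tx 0.8 ty 15.0 tz 173.7 | t=15.8 F=[-0.3 -0.6 -0.3] w=85.7 yaw=-97.5 p=[ 464.6 -105.7  178.7]
```

```bash
python3 -m creep '[{"tx":0,"ty":0,"tz":0,"turn":3.5,"grip":0},{"tx":1,"ty":15,"tz":30,"turn":0,"grip":0},{"tx":0,"ty":0,"tz":40,"turn":0,"grip":0},{"tx":0,"ty":0,"tz":40,"turn":0,"grip":0},{"tx":0,"ty":0,"tz":35,"turn":0,"grip":0},{"tx":0,"ty":0,"tz":18,"turn":0,"grip":0.4},{"tx":0,"ty":0,"tz":5,"turn":0,"grip":0.5},{"tx":0,"ty":0,"tz":0,"turn":0,"grip":0.6}]' 40; python3 -m creep '[{"tx":0,"ty":0,"tz":0,"turn":0,"grip":0.6},{"tx":0,"ty":0,"tz":0,"turn":0,"grip":0.6}]';  python3 - <<'E'
from h import *
c=cap("wrist"); cv2.imwrite("pics/w5.png",cv2.resize(c["img"][200:420,170:470,::-1],None,fx=2,fy=2))
go(450,-103.6,4,-101)
E
```

```text
time_s: 16.65
eef_pos: [0.449, -0.1038, 0.0102]
ee_rot: [-0.636, 0.772, 0.0, -0.0]
force: [0.1, 0.0, 1.1]
width: 0.0441
time_s: 16.85
eef_pos: [0.4494, -0.1043, 0.0116]
ee_rot: [-0.635, 0.772, -0.001, 0.0]
force: [0.4, 0.0, 0.7]
width: 0.0341
turn -0.1  tx -0.8 ty -0.5 tz 7.6 | t=16.9 F=[ 0.3 -0.3 -0.9] w=34.3 yaw=-101.1 p=[ 449.3 -104.3   11.6]
```

View pics/w5.png

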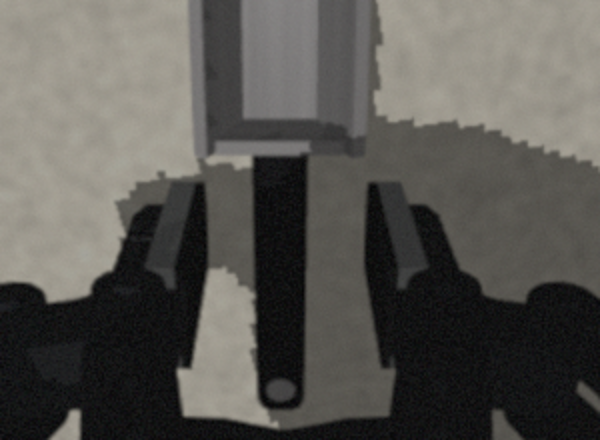

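```bash
python3 -m creep '[{"tx":-1,"ty":0,"tz":5,"turn":0,"grip":0.6},{"tx":0,"ty":0,"tz":3,"turn":0,"grip":0.6},{"tx":0,"ty":0,"tz":0.5,"turn":0,"grip":0.6},{"tx":0,"ty":0,"tz":0,"turn":0,"grip":0.9},{"tx":0,"ty":0,"tz":0,"turn":0,"grip":1},{"tx":0,"ty":0,"tz":0,"turn":0,"grip":1},{"tx":0,"ty":0,"tz":0,"turn":0,"grip":1},{"tx":0,"ty":0,"tz":0,"turn":0,"grip":1}]' 40; python3 -m creep '[{"tx":0,"ty":0,"tz":0,"turn":0,"grip":1},{"tx":0,"ty":0,"tz":0,"turn":0,"grip":1}]'
```

```text
time_s: 17.7
eef_pos: [0.449, -0.1032, 0.0022]
ee_rot: [-0.635, 0.772, -0.0, -0.0]
force: [-0.9, -0.3, 2.0]
width: 0.0108
time_s: 17.9
eef_pos: [0.449, -0.1032, 0.0022]
ee_rot: [-0.635, 0.772, -0.0, -0.0]
force: [-1.8, 0.5, 3.7]
width: 0.0105
```

```bash
python3 -m creep '[{"tx":0,"ty":0,"tz":-10,"turn":0,"grip":1},{"tx":0,"ty":0,"tz":-30,"turn":0,"grip":1},{"tx":0,"ty":0,"tz":-40,"turn":0,"grip":1},{"tx":0,"ty":0,"tz":-30,"turn":-4,"grip":1},{"tx":0,"ty":0,"tz":-10,"turn":-8,"grip":1},{"tx":0,"ty":0,"tz":0,"turn":-8,"grip":1},{"tx":0,"ty":0,"tz":0,"turn":-8,"grip":1},{"tx":0,"ty":0,"tz":0,"turn":-8,"grip":1}]';python3 -m creep '[{"tx":0,"ty":0,"tz":0,"turn":-8,"grip":1},{"tx":0,"ty":0,"tz":0,"turn":-8,"grip":1},{"tx":0,"ty":0,"tz":0,"turn":-8,"grip":1},{"tx":0,"ty":0,"tz":0,"turn":-8,"grip":1},{"tx":0,"ty":0,"tz":0,"turn":-8,"grip":1},{"tx":0,"ty":0,"tz":0,"turn":-8,"grip":1},{"tx":0,"ty":0,"tz":0,"turn":-8,"grip":1},{"tx":0,"ty":0,"tz":0,"turn":-7,"grip":1}]'; python3 -c "
from h import *
go(495,365,125,-2)"
```

```text
time_s: 18.7
eef_pos: [0.4489, -0.1031, 0.1229]
ee_rot: [0.844, -0.536, 0.0, -0.0]
force: [0.8, 0.7, -1.0]
width: 0.0106
time_s: 19.5
eef_pos: [0.4489, -0.1031, 0.1227]
ee_rot: [1.0, -0.016, 0.0, 0.0]
force: [-0.1, -0.1, -1.4]
width: 0.0102
turn 0.2  tx 29.7 ty -469.5 tz -2.3 | t=19.5 F=[-0.1 -0.1 -1.4] w=10.2 yaw=-1.8 p=[ 448.9 -103.1  122.7]
```

```bash
python3 -m creep '[{"tx":1,"ty":-20,"tz":0,"turn":0,"grip":1},{"tx":3,"ty":-40,"tz":0,"turn":0,"grip":1},{"tx":3,"ty":-45,"tz":0,"turn":0,"grip":1},{"tx":3,"ty":-45,"tz":0,"turn":0,"grip":1},{"tx":3,"ty":-45,"tz":0,"turn":0,"grip":1},{"tx":3,"ty":-45,"tz":0,"turn":0,"grip":1},{"tx":3,"ty":-45,"tz":0,"turn":0,"grip":1},{"tx":3,"ty":-45,"tz":0,"turn":0,"grip":1}]';python3 -m creep '[{"tx":3,"ty":-45,"tz":0,"turn":0,"grip":1},{"tx":3,"ty":-45,"tz":0,"turn":0,"grip":1},{"tx":2,"ty":-34,"tz":0,"turn":0,"grip":1},{"tx":0,"ty":-15,"tz":0,"turn":0,"grip":1},{"tx":0,"ty":0,"tz":0,"turn":0,"grip":1},{"tx":0,"ty":0,"tz":0,"turn":0,"grip":1}]'; python3 - <<'E'
from h import *
c=cap("wrist"); cv2.imwrite("pics/w6.png",c["img"][:,:,::-1])
go(495,365,125,-2)
E
```

```text
time_s: 20.3
eef_pos: [0.4828, 0.2278, 0.1228]
ee_rot: [1.0, -0.018, 0.0, -0.0]
force: [0.1, 0.1, -0.7]
width: 0.0107
time_s: 20.9
eef_pos: [0.4958, 0.3635, 0.1221]
ee_rot: [1.0, -0.018, -0.0, 0.0]
force: [-0.2, -0.5, -0.6]
width: 0.0108
turn -0.1  tx -1.1 ty -1.8 tz -2.8 | t=20.9 F=[ 0.3 -0.2 -0.8] w=10.3 yaw=-2.1 p=[496.  363.2 122.2]
```

View pics/w6.png

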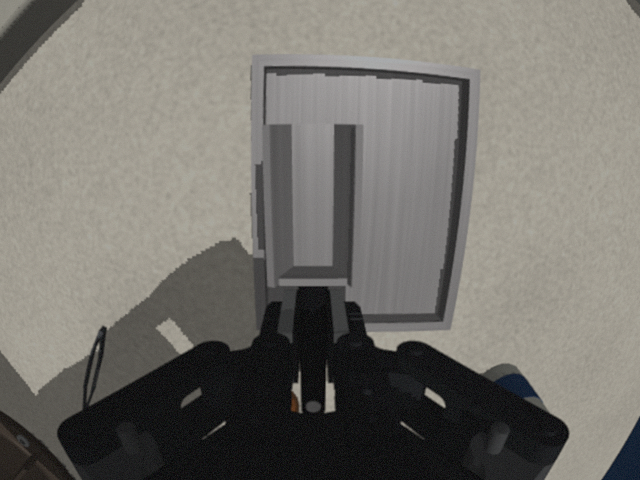

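```bash
python3 - <<'E'
from h import *
c=cap("wrist")
for p,z in (((253,57),.018),((479,71),.018),((449,329),.018),((252,190),.018),((266,68),.018),((466,80),.018),((268,75),.003),((459,84),.003),((442,318),.003)): print(p,(plane(c,*p,z)*1e3).round(1))
E
```

```text
(253, 57) [462.2 487.8  18. ]
(479, 71) [616.3 479.4  18. ]
(449, 329) [604.4 280.8  18. ]
(252, 190) [456.7 397.9  18. ]
(266, 68) [470.5 479.5  18. ]
(466, 80) [605.9 472.1  18. ]
(268, 75) [469.9 476.7   3. ]
(459, 84) [606.6 470.6   3. ]
(442, 318) [602.9 282.9   3. ]
```

```bash
python3 -m creep '[{"tx":5,"ty":-10,"tz":0,"turn":1.2,"grip":1},{"tx":0,"ty":0,"tz":30,"turn":0,"grip":1},{"tx":0,"ty":0,"tz":35,"turn":0,"grip":1},{"tx":0,"ty":0,"tz":25,"turn":0,"grip":1},{"tx":0,"ty":0,"tz":15,"turn":0,"grip":1},{"tx":0,"ty":0,"tz":7,"turn":0,"grip":1},{"tx":0,"ty":0,"tz":3,"turn":0,"grip":1},{"tx":0,"ty":0,"tz":0,"turn":0,"grip":1}]';python3 -m creep '[{"tx":0,"ty":0,"tz":0.7,"turn":0,"grip":1},{"tx":0,"ty":0,"tz":0,"turn":0,"grip":1},{"tx":0,"ty":0,"tz":0,"turn":0,"grip":1}]';python3 -m creep '[{"tx":0,"ty":0,"tz":0.7,"turn":0,"grip":1},{"tx":0,"ty":0,"tz":0,"turn":0,"grip":1},{"tx":0,"ty":0,"tz":0,"turn":0,"grip":1}]'
```

```text
time_s: 21.8
eef_pos: [0.5019, 0.3741, 0.0077]
ee_rot: [1.0, -0.029, 0.0, -0.0]
force: [-0.8, -0.5, -1.2]
width: 0.0108
time_s: 22.1
eef_pos: [0.5017, 0.3743, 0.007]
ee_rot: [1.0, -0.029, 0.0, -0.0]
force: [0.5, -0.3, -1.3]
width: 0.0109
time_s: 22.4
eef_pos: [0.5015, 0.3742, 0.0057]
ee_rot: [1.0, -0.029, 0.0, 0.0]
force: [0.2, -0.3, -1.0]
width: 0.0108
```

```bash
python3 -m creep '[{"tx":0,"ty":0,"tz":0.7,"turn":0,"grip":1},{"tx":0,"ty":0,"tz":0,"turn":0,"grip":1},{"tx":0,"ty":0,"tz":0,"turn":0,"grip":1}]';python3 -m creep '[{"tx":0,"ty":0,"tz":0.4,"turn":0,"grip":1},{"tx":0,"ty":0,"tz":0,"turn":0,"grip":1},{"tx":0,"ty":0,"tz":0,"turn":0,"grip":1}]'
```

```text
time_s: 22.7
eef_pos: [0.5016, 0.3742, 0.0053]
ee_rot: [1.0, -0.029, 0.0, -0.0]
force: [-0.7, -0.7, 5.0]
width: 0.0106
time_s: 23.0
eef_pos: [0.5016, 0.3742, 0.0052]
ee_rot: [1.0, -0.029, 0.0, -0.0]
force: [-3.3, -1.6, 8.9]
width: 0.0108
```

```bash
python3 -m creep '[{"tx":0,"ty":0,"tz":-0.5,"turn":0,"grip":0.85},{"tx":0,"ty":0,"tz":0,"turn":0,"grip":0.7},{"tx":0,"ty":0,"tz":0,"turn":0,"grip":0.65},{"tx":0,"ty":0,"tz":0,"turn":0,"grip":0.65},{"tx":0,"ty":0,"tz":-15,"turn":0,"grip":0.65},{"tx":0,"ty":0,"tz":-35,"turn":0,"grip":0.6},{"tx":0,"ty":0,"tz":-45,"turn":0,"grip":0.3},{"tx":0,"ty":0,"tz":-45,"turn":0,"grip":0}]';python3 -m creep '[{"tx":0,"ty":0,"tz":-35,"turn":8.5,"grip":0},{"tx":0,"ty":0,"tz":0,"turn":8.5,"grip":0},{"tx":0,"ty":0,"tz":0,"turn":8.5,"grip":0},{"tx":0,"ty":0,"tz":0,"turn":8.5,"grip":0},{"tx":0,"ty":0,"tz":0,"turn":8.5,"grip":0},{"tx":0,"ty":0,"tz":0,"turn":8.5,"grip":0},{"tx":0,"ty":0,"tz":0,"turn":8.5,"grip":0},{"tx":0,"ty":0,"tz":0,"turn":8.5,"grip":0}]'; python3 -c "
from h import *
c=cap('top')
for p in ((273,233),(281,258),(288,281)): print(plane(c,*p,.005)*1e3)
go(448,88,180,-73)"
```

```text
time_s: 23.8
eef_pos: [0.5013, 0.374, 0.1475]
ee_rot: [1.0, -0.029, -0.0, 0.0]
force: [0.9, 0.6, -0.1]
width: 0.0621
time_s: 24.6
eef_pos: [0.5014, 0.3741, 0.1812]
ee_rot: [0.811, -0.585, 0.0, -0.0]
force: [-0.6, -0.2, -0.4]
width: 0.0855
[509.59790652 116.8985573    5.        ]
[447.75830067  94.75828618   5.        ]
[391.76012302  75.59622828   5.        ]
turn 0.8  tx 258.0 ty 134.8 tz 1.2 | t=24.6 F=[-0.1  0.6 -0.3] w=85.5 yaw=-72.2 p=[501.4 374.2 181.2]
```

```bash
python3 -m creep '[{"tx":38,"ty":20,"tz":0,"turn":0,"grip":0},{"tx":38,"ty":20,"tz":0,"turn":0,"grip":0},{"tx":38,"ty":20,"tz":0,"turn":0,"grip":0},{"tx":38,"ty":20,"tz":0,"turn":0,"grip":0},{"tx":38,"ty":20,"tz":0,"turn":0,"grip":0},{"tx":35,"ty":20,"tz":0,"turn":0,"grip":0},{"tx":24,"ty":13,"tz":0,"turn":0,"grip":0},{"tx":0,"ty":0,"tz":0,"turn":0,"grip":0}]';python3 -m creep '[{"tx":0,"ty":0,"tz":0,"turn":0,"grip":0},{"tx":0,"ty":0,"tz":0,"turn":0,"grip":0}]'; python3 - <<'E'
from h import *
c=cap("wrist"); cv2.imwrite("pics/w7.png",c["img"][:,:,::-1])
g=cv2.cvtColor(c["img"],cv2.COLOR_RGB2GRAY); print(proj(c,(.45,.096,.005)))
m=cv2.morphologyEx((g<75).astype(np.uint8),cv2.MORPH_CLOSE,np.ones((7,7)))
m[320:]=0
for k in cv2.findContours(m,cv2.RETR_EXTERNAL,cv2.CHAIN_APPROX_NONE)[0]:
    if cv2.contourArea(k)>300: print(cv2.boundingRect(k),rect(c,k,.009))
go(450,96,180)
E
```

```text
time_s: 25.45
eef_pos: [0.4549, 0.0933, 0.181]
ee_rot: [0.813, -0.583, 0.0, -0.0]
force: [0.8, -0.1, 0.2]
width: 0.0855
time_s: 25.65
eef_pos: [0.4556, 0.0963, 0.1805]
ee_rot: [0.813, -0.582, 0.0, -0.0]
force: [0.5, 1.2, -0.4]
width: 0.0852
(np.float64(310.7423047356057), np.float64(219.46102749193244))
(169, 303, 40, 17) [322.2 183.7  43.8  18.3 -68. ]
(591, 221, 49, 99) [ 494.2 -288.6  150.9   93.2   42.5]
(173, 156, 68, 64) [447.9 193.8  61.4  57.2 -49.2]
(274, 144, 184, 176) [411.2  43.3 228.4 115.6  63.9]
(452, 139, 70, 60) [550.4 -40.6  72.9  54.2 -65.3]
(400, 0, 182, 118) [670.8 -11.6 191.4  99.8 -89. ]
(110, 0, 64, 158) [525.3 283.4 152.7  13.9  -2.9]
(0, 0, 108, 107) [510.9 415.3 197.4  84.6  61.1]
turn -0.0  tx -1.3 ty 5.4 tz 0.3 | t=25.7 F=[ 0.3 -0.1  0.8] w=85.6 yaw=-71.2 p=[455.6  96.5 180.3]
```

View pics/w7.png

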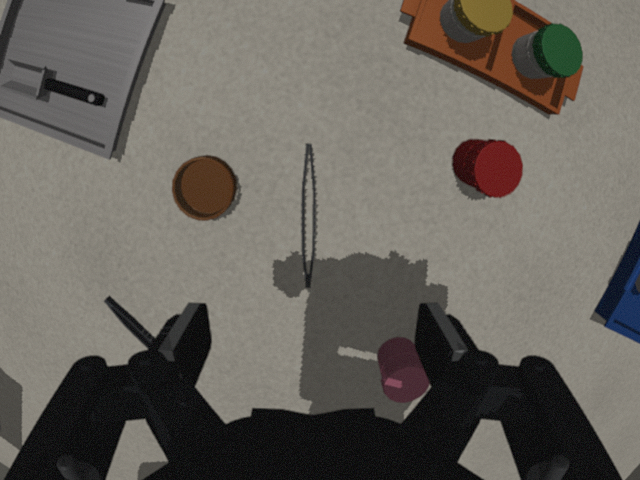

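```bash
python3 - <<'E'
from h import *
c=cap("wrist")
a,b,m=[plane(c,*p,.006)*1e3 for p in ((309,145),(308,287),(309.5,215))]
print(a,b,m,np.linalg.norm(a-b)); d=(a-b); y=np.degrees(np.arctan2(d[1],d[0])); g=(a+b)/2; print(y,g)
go(g[0],g[1],4,y-90)
E
```

```text
[511.51373847 118.66967648   6.        ] [387.43359158  77.67160591   6.        ] [453.65058278  98.5830304    6.        ] 130.67794244314607
18.28438357135681 [449.47366502  98.1706412    6.        ]
turn 0.5  tx -3.4 ty 5.2 tz 176.2 | t=25.8 F=[ 0.3  0.1 -0.6] w=85.4 yaw=-71.2 p=[455.5  96.5 180.2]
```

```bash
python3 -m creep '[{"tx":-3,"ty":5,"tz":30,"turn":0.5,"grip":0.3},{"tx":0,"ty":0,"tz":40,"turn":0,"grip":0.6},{"tx":0,"ty":0,"tz":40,"turn":0,"grip":0.65},{"tx":0,"ty":0,"tz":35,"turn":0,"grip":0.65},{"tx":0,"ty":0,"tz":18,"turn":0,"grip":0.65},{"tx":0,"ty":0,"tz":5,"turn":0,"grip":0.65},{"tx":0,"ty":0,"tz":0,"turn":0,"grip":0.65},{"tx":0,"ty":0,"tz":0,"turn":0,"grip":0.65}]' 30;  python3 - <<'E'
from h import *
c=cap("wrist"); cv2.imwrite("pics/w8.png",cv2.resize(c["img"][200:420,170:470,::-1],None,fx=2,fy=2))
go(449.5,98.2,2,-71.7)
E
```

```text
time_s: 26.55
eef_pos: [0.4501, 0.0973, 0.0129]
ee_rot: [0.81, -0.586, 0.0, -0.0]
force: [-0.2, 0.2, 0.0]
width: 0.0299
turn -0.1  tx -1.2 ty 0.4 tz 11.1 | t=26.6 F=[1.1 0.5 0.2] w=29.4 yaw=-71.8 p=[450.2  97.2  13.1]
```

View pics/w8.png

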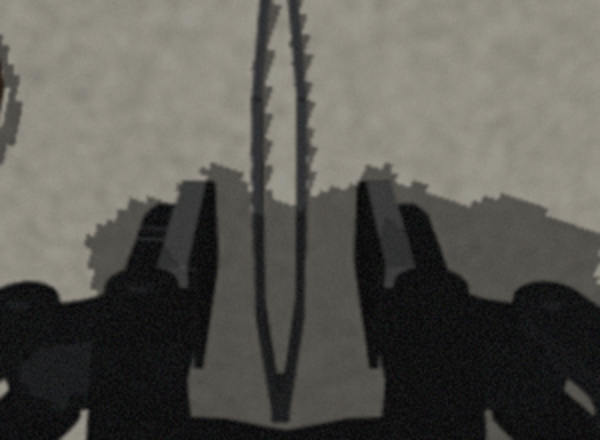

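```bash
python3 -m creep '[{"tx":-1,"ty":0,"tz":6,"turn":0,"grip":0.65},{"tx":0,"ty":0,"tz":4,"turn":0,"grip":0.65},{"tx":0,"ty":0,"tz":1,"turn":0,"grip":0.65},{"tx":0,"ty":0,"tz":0,"turn":0,"grip":0.9},{"tx":0,"ty":0,"tz":0,"turn":0,"grip":1},{"tx":0,"ty":0,"tz":0,"turn":0,"grip":1},{"tx":0,"ty":0,"tz":0,"turn":0,"grip":1},{"tx":0,"ty":0,"tz":0,"turn":0,"grip":1}]' 30; python3 -m creep '[{"tx":0,"ty":0,"tz":0,"turn":0,"grip":1},{"tx":0,"ty":0,"tz":0,"turn":0,"grip":1}]'
```

```text
time_s: 27.4
eef_pos: [0.4494, 0.0979, 0.0012]
ee_rot: [0.81, -0.586, 0.0, -0.0]
force: [0.3, -0.2, 1.1]
width: 0.0105
time_s: 27.6
eef_pos: [0.4494, 0.0978, 0.0012]
ee_rot: [0.81, -0.586, 0.0, 0.0]
force: [-0.7, -0.8, 1.0]
width: 0.0111
```

```bash
python3 -m creep '[{"tx":0,"ty":0,"tz":-10,"turn":0,"grip":1},{"tx":0,"ty":0,"tz":-30,"turn":0,"grip":1},{"tx":0,"ty":0,"tz":-40,"turn":0,"grip":1},{"tx":0,"ty":0,"tz":-30,"turn":-4,"grip":1},{"tx":0,"ty":0,"tz":-10,"turn":-8,"grip":1},{"tx":0,"ty":0,"tz":0,"turn":-8,"grip":1},{"tx":0,"ty":0,"tz":0,"turn":-8,"grip":1},{"tx":0,"ty":0,"tz":0,"turn":-8,"grip":1}]';python3 -m creep '[{"tx":0,"ty":0,"tz":0,"turn":-8,"grip":1},{"tx":0,"ty":0,"tz":0,"turn":-8,"grip":1},{"tx":0,"ty":0,"tz":0,"turn":-8,"grip":1},{"tx":0,"ty":0,"tz":0,"turn":-8,"grip":1},{"tx":0,"ty":0,"tz":0,"turn":-0.4,"grip":1},{"tx":0,"ty":0,"tz":0,"turn":0,"grip":1}]'; python3 -c "
from h import *
go(570,380,120,-3.3)"
```

```text
time_s: 28.4
eef_pos: [0.4492, 0.0979, 0.1219]
ee_rot: [0.952, -0.305, 0.0, -0.0]
force: [-1.0, 0.2, -1.0]
width: 0.0111
time_s: 29.0
eef_pos: [0.4493, 0.0979, 0.1215]
ee_rot: [1.0, -0.032, 0.0, 0.0]
force: [0.2, 0.8, -1.0]
width: 0.0109
turn -0.3  tx 104.3 ty -288.6 tz 1.5 | t=29.0 F=[ 0.2  0.8 -1. ] w=10.9 yaw=-3.6 p=[449.3  97.9 121.5]
```

```bash
python3 -m creep '[{"tx":8,"ty":-24,"tz":0,"turn":0,"grip":1},{"tx":15,"ty":-42,"tz":0,"turn":0,"grip":1},{"tx":15,"ty":-42,"tz":0,"turn":0,"grip":1},{"tx":15,"ty":-42,"tz":0,"turn":0,"grip":1},{"tx":15,"ty":-42,"tz":0,"turn":0,"grip":1},{"tx":15,"ty":-42,"tz":0,"turn":0,"grip":1},{"tx":15,"ty":-38,"tz":0,"turn":0,"grip":1},{"tx":6,"ty":-17,"tz":0,"turn":0,"grip":1}]';python3 -m creep '[{"tx":0,"ty":0,"tz":0,"turn":0,"grip":1},{"tx":0,"ty":0,"tz":0,"turn":0,"grip":1}]'; python3 - <<'E'
from h import *
go(570,380,6,-3.3)
c=cap("wrist"); cv2.imwrite("pics/w9.png",c["img"][:,:,::-1])
E
```

```text
time_s: 29.8
eef_pos: [0.5709, 0.3832, 0.1209]
ee_rot: [1.0, -0.031, 0.0, -0.0]
force: [-1.4, -0.6, 0.2]
width: 0.0105
time_s: 30.0
eef_pos: [0.5698, 0.3799, 0.1207]
ee_rot: [1.0, -0.031, -0.0, 0.0]
force: [0.5, 0.5, -0.5]
width: 0.0108
turn -0.2  tx 0.2 ty -0.1 tz 114.7 | t=30.0 F=[ 0.5  0.5 -0.5] w=10.8 yaw=-3.5 p=[569.8 379.9 120.7]
```

View pics/w9.png

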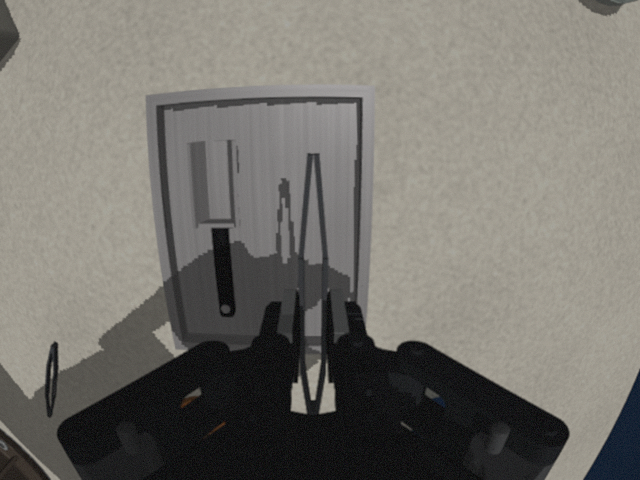

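Scoop lies flat on the left of the tray (handle (223,270)); forceps have free floor on the right. Lowering.

```bash
python3 -m creep '[{"tx":0,"ty":0,"tz":30,"turn":0,"grip":1},{"tx":0,"ty":0,"tz":35,"turn":0,"grip":1},{"tx":0,"ty":0,"tz":25,"turn":0,"grip":1},{"tx":0,"ty":0,"tz":14,"turn":0,"grip":1},{"tx":0,"ty":0,"tz":8,"turn":0,"grip":1},{"tx":0,"ty":0,"tz":2,"turn":0,"grip":1},{"tx":0,"ty":0,"tz":0,"turn":0,"grip":1},{"tx":0,"ty":0,"tz":0,"turn":0,"grip":1}]';python3 -m creep '[{"tx":0,"ty":0,"tz":1,"turn":0,"grip":1},{"tx":0,"ty":0,"tz":0,"turn":0,"grip":1},{"tx":0,"ty":0,"tz":0,"turn":0,"grip":1}]';python3 -m creep '[{"tx":0,"ty":0,"tz":0.6,"turn":0,"grip":1},{"tx":0,"ty":0,"tz":0,"turn":0,"grip":1},{"tx":0,"ty":0,"tz":0,"turn":0,"grip":1}]'
```

```text
time_s: 30.85
eef_pos: [0.5708, 0.3804, 0.0083]
ee_rot: [1.0, -0.03, 0.001, -0.0]
force: [-0.7, -0.5, 0.4]
width: 0.0108
time_s: 31.15
eef_pos: [0.5704, 0.3802, 0.0064]
ee_rot: [1.0, -0.03, 0.0, -0.0]
force: [0.0, -0.4, -0.4]
width: 0.0112
time_s: 31.45
eef_pos: [0.5703, 0.3802, 0.0054]
ee_rot: [1.0, -0.03, -0.0, 0.0]
force: [-0.1, -0.2, 0.5]
width: 0.0111
```

```bash
python3 -m creep '[{"tx":0,"ty":0,"tz":0.8,"turn":0,"grip":1},{"tx":0,"ty":0,"tz":0,"turn":0,"grip":1},{"tx":0,"ty":0,"tz":0,"turn":0,"grip":1}]';python3 -m creep '[{"tx":0,"ty":0,"tz":0.7,"turn":0,"grip":1},{"tx":0,"ty":0,"tz":0,"turn":0,"grip":1},{"tx":0,"ty":0,"tz":0,"turn":0,"grip":1}]'
```

```text
time_s: 31.75
eef_pos: [0.5703, 0.3802, 0.0046]
ee_rot: [1.0, -0.03, -0.0, 0.0]
force: [-0.6, -0.8, 0.1]
width: 0.0109
time_s: 32.05
eef_pos: [0.5704, 0.3802, 0.0042]
ee_rot: [1.0, -0.03, 0.0, -0.0]
force: [-2.0, -0.3, 3.5]
width: 0.0109
```

```bash
python3 -m creep '[{"tx":0,"ty":0,"tz":-0.5,"turn":0,"grip":0.85},{"tx":0,"ty":0,"tz":0,"turn":0,"grip":0.7},{"tx":0,"ty":0,"tz":0,"turn":0,"grip":0.65},{"tx":0,"ty":0,"tz":0,"turn":0,"grip":0.65},{"tx":0,"ty":0,"tz":-15,"turn":0,"grip":0.65},{"tx":0,"ty":0,"tz":-35,"turn":0,"grip":0.6},{"tx":0,"ty":0,"tz":-45,"turn":0,"grip":0.3},{"tx":0,"ty":0,"tz":-45,"turn":0,"grip":0}]';python3 -m creep '[{"tx":-20,"ty":33,"tz":-35,"turn":0,"grip":0},{"tx":-22,"ty":35,"tz":0,"turn":0,"grip":0},{"tx":-22,"ty":35,"tz":0,"turn":0,"grip":0},{"tx":-22,"ty":35,"tz":0,"turn":0,"grip":0},{"tx":-20,"ty":35,"tz":0,"turn":0,"grip":0},{"tx":-6,"ty":6,"tz":0,"turn":0,"grip":0},{"tx":0,"ty":0,"tz":0,"turn":0,"grip":0},{"tx":0,"ty":0,"tz":0,"turn":0,"grip":0}]'; python3 - <<'E'
from h import *
c=cap("wrist"); cv2.imwrite("pics/w10.png",c["img"][:,:,::-1])
for k in blobs(c,"amber",400): print(cv2.boundingRect(k),rect(c,k,.02))
go(448,194,4)
E
```

```text
time_s: 32.85
eef_pos: [0.5701, 0.3801, 0.1469]
ee_rot: [1.0, -0.03, -0.0, 0.0]
force: [0.9, 0.6, -0.3]
width: 0.0622
time_s: 33.65
eef_pos: [0.4498, 0.2101, 0.1788]
ee_rot: [1.0, -0.03, 0.001, -0.0]
force: [0.6, 0.5, 0.4]
width: 0.0851
(281, 200, 63, 66) [449.8 195.3  55.3  54.4 -57.5]
(481, 319, 69, 39) [663.8  67.1 100.   47.9 -14.1]
turn -0.0  tx -0.8 ty 16.3 tz 174.5 | t=33.7 F=[-0.   0.5 -0.7] w=85.2 yaw=-3.4 p=[449.7 210.3 178.5]
```

View pics/w10.png

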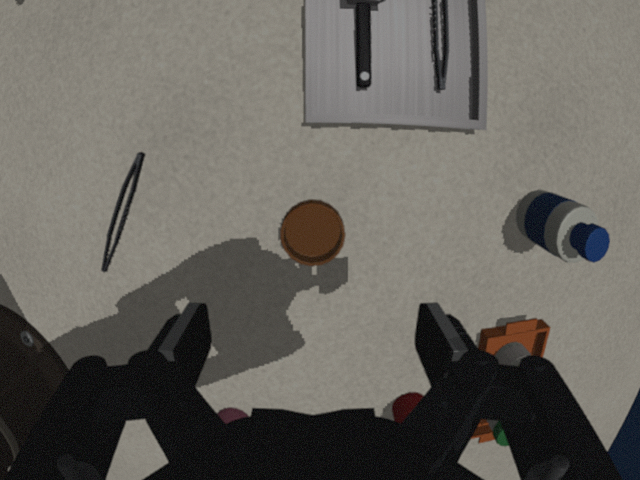

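```bash
python3 -m creep '[{"tx":1,"ty":15,"tz":30,"turn":0,"grip":0},{"tx":0,"ty":0,"tz":40,"turn":0,"grip":0},{"tx":0,"ty":0,"tz":40,"turn":0,"grip":0},{"tx":0,"ty":0,"tz":35,"turn":0,"grip":0},{"tx":0,"ty":0,"tz":20,"turn":0,"grip":0},{"tx":0,"ty":0,"tz":10,"turn":0,"grip":0},{"tx":0,"ty":0,"tz":0,"turn":0,"grip":0},{"tx":0,"ty":0,"tz":0,"turn":0,"grip":0.2}]' 30;  python3 -m creep '[{"tx":0,"ty":0,"tz":0,"turn":0,"grip":0.4},{"tx":0,"ty":0,"tz":0,"turn":0,"grip":0.7},{"tx":0,"ty":0,"tz":0,"turn":0,"grip":0.7},{"tx":0,"ty":0,"tz":0,"turn":0,"grip":0.7},{"tx":0,"ty":0,"tz":0,"turn":0,"grip":0.7}]'; python3 -c "
from h import *
go(523,-427,120)"
```

```text
time_s: 34.5
eef_pos: [0.4494, 0.1948, 0.0036]
ee_rot: [1.0, -0.029, 0.0, -0.0]
force: [0.3, -0.3, -0.7]
width: 0.073
time_s: 35.0
eef_pos: [0.4496, 0.1947, 0.0046]
ee_rot: [1.0, -0.03, 0.001, -0.0]
force: [-1.5, 1.6, 6.5]
width: 0.0549
turn -0.0  tx 110.3 ty 616.2 tz -115.4 | t=35.0 F=[-1.5  1.6  6.5] w=54.9 yaw=-3.4 p=[449.6 194.7   4.6]
```

```bash
python3 -m creep '[{"tx":0,"ty":0,"tz":-10,"turn":0,"grip":0.7},{"tx":0,"ty":0,"tz":-30,"turn":0,"grip":0.7},{"tx":2,"ty":10,"tz":-40,"turn":0,"grip":0.7},{"tx":5,"ty":25,"tz":-30,"turn":0,"grip":0.7},{"tx":7,"ty":40,"tz":-10,"turn":0,"grip":0.7},{"tx":8,"ty":45,"tz":0,"turn":0,"grip":0.7},{"tx":8,"ty":45,"tz":0,"turn":0,"grip":0.7},{"tx":8,"ty":45,"tz":0,"turn":0,"grip":0.7}]';python3 -m creep '[{"tx":8,"ty":45,"tz":0,"turn":0,"grip":0.7},{"tx":8,"ty":45,"tz":0,"turn":0,"grip":0.7},{"tx":8,"ty":45,"tz":0,"turn":0,"grip":0.7},{"tx":8,"ty":45,"tz":0,"turn":0,"grip":0.7},{"tx":8,"ty":45,"tz":0,"turn":0,"grip":0.7},{"tx":8,"ty":45,"tz":0,"turn":0,"grip":0.7},{"tx":8,"ty":45,"tz":0,"turn":0,"grip":0.7},{"tx":8,"ty":40,"tz":0,"turn":0,"grip":0.7}]';python3 -m creep '[{"tx":6,"ty":30,"tz":0,"turn":0,"grip":0.7},{"tx":4,"ty":20,"tz":0,"turn":0,"grip":0.7},{"tx":0,"ty":0,"tz":0,"turn":0,"grip":0.7},{"tx":0,"ty":0,"tz":0,"turn":0,"grip":0.7}]'; python3 - <<'E'
from h import *
c=cap("wrist"); cv2.imwrite("pics/w11.png",c["img"][:,:,::-1])
go(523,-427,12)
E
```

```text
time_s: 35.8
eef_pos: [0.4744, -0.0192, 0.1246]
ee_rot: [1.0, -0.03, 0.001, 0.0]
force: [0.7, -0.2, -0.8]
width: 0.0546
time_s: 36.6
eef_pos: [0.517, -0.378, 0.1247]
ee_rot: [1.0, -0.03, 0.001, 0.0]
force: [0.6, 0.6, 0.1]
width: 0.0548
time_s: 37.0
eef_pos: [0.5239, -0.4259, 0.1239]
ee_rot: [1.0, -0.03, 0.0, 0.0]
force: [-0.1, 1.2, -0.4]
width: 0.0548
turn -0.0  tx -0.9 ty 1.7 tz 111.8 | t=37.0 F=[-0.1 -0.5 -0.4] w=54.5 yaw=-3.4 p=[ 524.  -425.4  123.8]
```

View pics/w11.png

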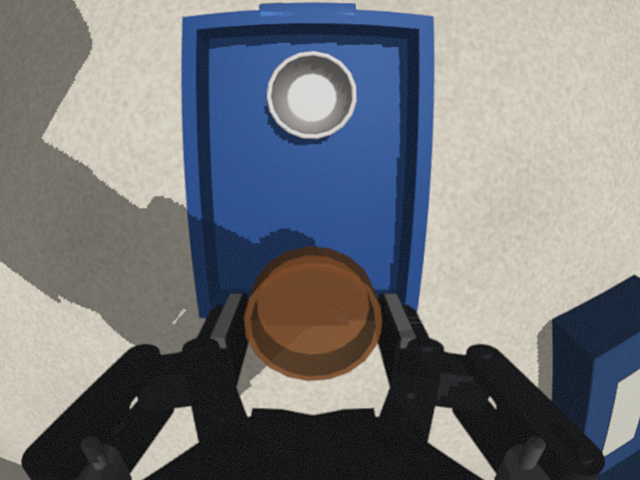

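```bash
python3 - <<'E'
from h import *
c=cap("wrist")
for p,z in (((183,17),.035),((433,17),.035),((203,317),.035),((423,312),.035),((197,29),.035),((419,29),.035),((209,45),.004),((403,45),.004),((312,95),.034),((200,292),.004),((409,290),.004)): print(p,(plane(c,*p,z)*1e3).round(1))
E
```

```text
(183, 17) [ 451.1 -269.    35. ]
(433, 17) [ 609.7 -279.2   35. ]
(203, 317) [ 440.9 -477.4   35. ]
(423, 312) [ 602.  -482.7   35. ]
(197, 29) [ 460.2 -279.2   35. ]
(419, 29) [ 599.6 -288.1   35. ]
(209, 45) [ 459.5 -283.8    4. ]
(403, 45) [ 596.2 -292.7    4. ]
(312, 95) [ 529.9 -330.1   34. ]
(200, 292) [ 430.8 -471.5    4. ]
(409, 290) [ 598.6 -479.1    4. ]
```

```bash
python3 -m creep '[{"tx":0,"ty":-2,"tz":30,"turn":0,"grip":0.7},{"tx":0,"ty":0,"tz":35,"turn":0,"grip":0.7},{"tx":0,"ty":0,"tz":22,"turn":0,"grip":0.7},{"tx":0,"ty":0,"tz":14,"turn":0,"grip":0.7},{"tx":0,"ty":0,"tz":8,"turn":0,"grip":0.7},{"tx":0,"ty":0,"tz":3,"turn":0,"grip":0.7},{"tx":0,"ty":0,"tz":0,"turn":0,"grip":0.7},{"tx":0,"ty":0,"tz":0,"turn":0,"grip":0.7}]';python3 -m creep '[{"tx":0,"ty":0,"tz":1,"turn":0,"grip":0.7},{"tx":0,"ty":0,"tz":0,"turn":0,"grip":0.7},{"tx":0,"ty":0,"tz":0,"turn":0,"grip":0.7}]';python3 -m creep '[{"tx":0,"ty":0,"tz":0.8,"turn":0,"grip":0.7},{"tx":0,"ty":0,"tz":0,"turn":0,"grip":0.7},{"tx":0,"ty":0,"tz":0,"turn":0,"grip":0.7}]'
```

```text
time_s: 37.9
eef_pos: [0.5247, -0.4245, 0.0122]
ee_rot: [1.0, -0.03, 0.001, 0.001]
force: [-0.0, 0.2, -0.6]
width: 0.0548
time_s: 38.2
eef_pos: [0.5244, -0.4243, 0.0104]
ee_rot: [1.0, -0.03, 0.0, 0.0]
force: [0.7, 0.2, -0.2]
width: 0.0547
time_s: 38.5
eef_pos: [0.5243, -0.4242, 0.0093]
ee_rot: [1.0, -0.03, -0.0, 0.0]
force: [1.2, -0.0, 0.1]
width: 0.0549
```

```bash
python3 -m creep '[{"tx":0,"ty":0,"tz":0.7,"turn":0,"grip":0.7},{"tx":0,"ty":0,"tz":0,"turn":0,"grip":0.7},{"tx":0,"ty":0,"tz":0,"turn":0,"grip":0.7}]';python3 -m creep '[{"tx":0,"ty":0,"tz":0.4,"turn":0,"grip":0.7},{"tx":0,"ty":0,"tz":0,"turn":0,"grip":0.7},{"tx":0,"ty":0,"tz":0,"turn":0,"grip":0.7}]'
```

```text
time_s: 38.8
eef_pos: [0.5244, -0.4242, 0.0087]
ee_rot: [1.0, -0.03, 0.0, 0.0]
force: [-1.0, 0.2, 0.8]
width: 0.0547
time_s: 39.1
eef_pos: [0.5244, -0.4242, 0.0086]
ee_rot: [1.0, -0.03, 0.0, 0.0]
force: [-1.6, 0.6, 5.5]
width: 0.0551
```

```bash
python3 -m creep '[{"tx":0,"ty":0,"tz":-0.3,"turn":0,"grip":0.25},{"tx":0,"ty":0,"tz":0,"turn":0,"grip":0.15},{"tx":0,"ty":0,"tz":0,"turn":0,"grip":0.15},{"tx":0,"ty":0,"tz":-15,"turn":0,"grip":0.15},{"tx":0,"ty":0,"tz":-35,"turn":0,"grip":0.15},{"tx":0,"ty":0,"tz":-45,"turn":0,"grip":0.15},{"tx":0,"ty":0,"tz":-45,"turn":0,"grip":0.15},{"tx":-30,"ty":20,"tz":-40,"turn":0,"grip":0}]';python3 -m creep '[{"tx":-40,"ty":20,"tz":-20,"turn":0,"grip":0},{"tx":-40,"ty":20,"tz":0,"turn":0,"grip":0},{"tx":-40,"ty":20,"tz":0,"turn":0,"grip":0},{"tx":-40,"ty":20,"tz":0,"turn":0,"grip":0},{"tx":-40,"ty":20,"tz":0,"turn":0,"grip":0},{"tx":0,"ty":0,"tz":0,"turn":0,"grip":0},{"tx":0,"ty":0,"tz":0,"turn":0,"grip":0}]'; python3 - <<'E'
from h import *
a=cap("top"); b=cap("side")
i=np.hstack([cv2.resize(a["img"][130:310,110:540],(800,335)),])
j=cv2.resize(b["img"][100:430,110:480],(373,335)) if 0 else b["img"][110:370,110:510]
cv2.imwrite("pics/end.png",np.vstack([i,cv2.copyMakeBorder(j,0,0,0,400,cv2.BORDER_CONSTANT)])[:,:,::-1])
for n,u,v,z in (("bottle",240,156,.1),): print(n)
for k in blobs(a,"blue"): print(cv2.boundingRect(k),rect(a,k,.1))
E
```

```text
time_s: 39.9
eef_pos: [0.4974, -0.4398, 0.1894]
ee_rot: [1.0, -0.028, 0.001, 0.001]
force: [-1.0, -0.5, -1.0]
width: 0.0844
time_s: 40.6
eef_pos: [0.2891, -0.5294, 0.2067]
ee_rot: [1.0, -0.031, 0.0, 0.0]
force: [-0.4, 0.4, -0.4]
width: 0.0853
bottle
(432, 197, 90, 70) [ 511.  -355.3  201.7  146.7   86.4]
(515, 72, 114, 74) [ 814.8 -589.   257.1  124.9  -72.8]
(233, 151, 11, 12) [672.7 195.8  27.3  21.9  28.4]
```

View pics/end.png

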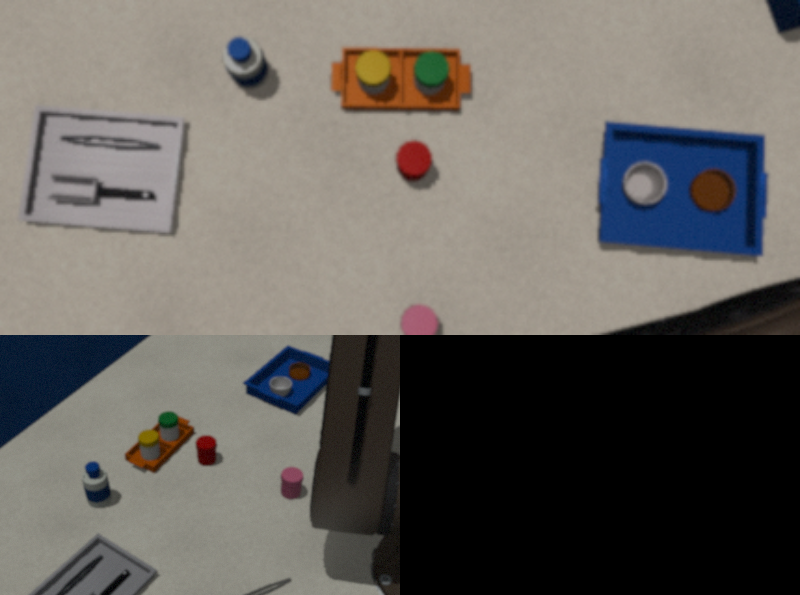

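Everything is in place: both pots upright in the rack, scoop and forceps apart in the tray, and the dish flat beside the bowl. The bottle's bounding box has not changed. Handing in.

```bash
python3 -c "
from bench import robot
print(robot.finish_job())"
```

```text
the job is handed in; nothing more can be done
None
```

The bench is cleared and the job is handed in, at about 41 s of the 128 s allowed. I worked in the order asked, and lowered each thing until the wrist felt light contact (about 4–9 N) before letting go.

- **Pots:** both stand upright in the orange rack, green in the −y bay and yellow in the +y bay. The red and pink look-alikes were not touched.
- **Scoop and forceps:** they lie side by side in the steel tray, well apart. I took the forceps farthest from the base; the look-alike forceps stayed where they were.
- **Dish:** it is right way up on the floor of the blue tub, about 35 mm from the white bowl.

The last top and side pictures show all of this with the arm clear. The bottle's outline is in the same pixels as at the start. I did not re-measure the bowl at the end, but it looks undisturbed.

One measurement disagreed: the overhead and wrist cameras put the steel tray's centre about 8 mm apart. I used the closer wrist view, and both tools ended up well inside the tray walls.

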